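Unlock the coating gauge and hold it on the marked spot

ROBOT

A 6-joint arm with a two-finger parallel gripper is mounted at the origin on a cart in front of the work surface, level with it; the furniture and walls round the work are solid. World frame = base frame: x ahead of the robot, y to its left, z up, the work surface at z = 0. Lengths are in m, angles in rad, forces in N, time in s.
With the tool pointing down it reaches from about 0.325 to 0.775 m from the base axis. Payload 5.5 kg.
Tool frame: the origin (TCP) lies midway between the tips of the shut fingers; the grasp point (between the pads) lies 19 mm behind it (robot.pinch_z is the distance from the TCP to the grasp point, in m); z points along the fingers, y is the line along which they close (so a half turn about z gives the same grasp; the last joint's range is limited). The gripper opens to 85 mm and grips with 20 to 120 N. Pads are 22 mm wide; open, the fingers measure 114 mm over their backs; the gripper's body (76 mm by 85 mm) begins 54 mm behind the grasp point. The pads swing forward as they close: fully open they stand 13 mm farther back than shut.
Start: joints at [1.185, 0.091, 1.231, -0, 1.82, -0.057], TCP at [0.194, 0.568, 0.231] pointing down, gripper open.
Joint ranges: [-2.87, 2.87], [-0.86, 2.18], [0.17, 2.46], [-1.51, 4.65], [0.06, 2.69], [-2.65, 2.65]. Speed limits (rad/s): [2.57, 2.57, 3.01, 3.14, 3.14, 3.14].

INTERFACE

Orientations are given as [roll, pitch, yaw] about the fixed x, y, z axes, in that order (R = Rz(yaw) Ry(pitch) Rx(roll)).
In Python, from rig import robot gives the robot as it stands.
- The arm moves only by the shell command python3 -m handwheel 'ROWS'. ROWS is rows parted by semicolons, their numbers by spaces, 1 to 10 of them, each of 7 numbers: the finger opening in m, then dx, dy, dz in m, then a rotation vector rx, ry, rz in rad; each row is the pose to reach, as a shift and turn from the pose commanded when the command began, along the tool's axes at that moment; what a row does not reach only later rows make up. A row lasts 1/12 s, in which the tool goes at most 0.0417 m and 0.125 rad, less where a joint would pass 70% of its speed; a pose out of reach is approached as far as the arm can. The fingers move at their own pace and stop on an object; the grip force is fixed at half the most. Time passes only in rows, so rows that do not move let the fingers close. It prints the time, the measured TCP pose, the force, the opening and the grip force at its end.
- robot.observe(): the state, without advancing time (a new reading comes with each control period).
- robot.capture(name): name is "side" or "top" or "wrist"; returns (picture, depth): 384x512x3 uint8, red, green, blue; 384x512 float32, m along the optical axis (not along the pixel's ray), 0 where there is no reading.
- robot.camera_params(name): a dict with "K" (3x3 intrinsics, pixels), "D" ([k1, k2, p1, p2, k3] as OpenCV has them; the pictures are not rectified), "world_to_cam" (4x4, takes a point from world to camera coordinates). Camera axes: x right, y down, z forward; pixel columns grow to the right and rows downward; lengths in m; the calibration is good to about 2 mm. A picture is of the moment at which its call begins: read the wrist's pose just before it. camera_params takes no time and is no camera call; for the wrist camera it gives the pose at the moment of the call.
- robot.job_done(): hands the job in; it is judged then, once.
Trained networks look in the newest picture that a camera, given by its name, has taken for a name from the list of things; names that differ only in an ending like _2 or _b are one class to them, and where a whole thing is asked for, a point or a joint stands for the part that bears it (a point fixed in the world has none). Each returns a list of dicts, best first, with "confidence" (0 to 1); they miss things now and then, are a little off and sometimes report something else, mostly with a low value. They report only what shows in the picture. A call takes as long as a camera call. They do not tell look-alikes from the thing itself.
- robot.find_in(thing, camera): "xyz" ([x, y, z] in m, in world coordinates, good to about 4 mm: the middle of the surface that is visible of it).
- robot.landmark_of(thing, camera): "xyz" ([x, y, z] in m, in world coordinates, good to about 4 mm: a listed point, or the origin of a listed thing).
The state is a dict: "time": time; "joint_pos": joint angles; "qd": joint speeds; "tau": joint torques, N m; "ee_pos": TCP position; "tool_rot": TCP orientation; "force": force on the tool from outside, world axes, zero at the start; "torque": the same for the moment, N m; "grip_width": finger opening in m; "finger_force": force on a finger pad.
Only numpy, scipy, OpenCV 4.12 (cv2) and the standard library are available. Lean on these libraries where they do the work, as an engineer would, in place of code of your own. Each camera call takes 0.05 s, during which the arm holds its last target. There are 200 camera calls.

TASK

The pen-shaped coating gauge is locked in its grey dock: take the yellow key from its stand, push it fully into the dock's brass lock, turn it clockwise to the stop so that the red bar swings clear of the gauge, and leave the key there. Then lift the gauge out and hold it with its tip on the centre of the red-ringed spot of the sloping white panel, square to the panel's surface, pressing lightly so that the sprung brass tip is about half pushed in. Finish while still holding it there, and do not knock over or push about the other things on the bench.

Things in the scene. Friction and masses are not known exactly. Their poses are not given: they have to be found in the camera images.
- key: loose key, 35 g, upright in a slot of its fixed grey stand (45x45x26 mm), blade 20 mm deep in it. Origin at the centre of the blade's lower end, z up, x along its width, y through its thickness. Blade 12 (x) x 5 (y) x 20 mm; collar 24x10 mm, z = 20 to 26 mm, rests on the stand; yellow bow 34 (x) x 9 (y) mm, z = 26 to 60 mm: grip it across y. Same after a half turn.
- key_tip (a point): the same point as the key's origin: centre of the blade's lower end
- dock: fixed grey block 130 (x) x 230 (y) x 40 mm, origin at the centre of its underside, z up; brass lock at x = 0, y = -60 mm and gauge nest at x = 0, y = +55 mm in its top
- lock_slot (a point): centre of the key slot's mouth in the top of the lock, a 44 mm steel and brass cylinder standing 20 mm above the dock's top. It turns with the lock: x is the slot's long direction, z up. Slot 13.5 (x) x 6.5 (y) mm with a 2 mm chamfer, 20 mm deep: the key is home with its tip 20 mm below this point, its collar on the lock.
- lock (a joint): angle of the lock, rad: about 0 locked, grows clockwise seen from above to the stop at 1.3; stays where left (friction 0.06 N m). It carries a red bar, 125 mm long, its top 15 mm above the dock's top, that lies over the gauge's flange when locked and swings away toward the dock's +x side.
- gauge: loose pen-type gauge, 0.13 kg, upright in the dock's nest, round about z. Origin: centre of the underside of its steel flange (52 mm wide, 6 thick), which rests on the dock; z points away from the tip. Black barrel 22 mm across, z = 6 to 106 mm; orange cap 19 mm wide to 116 mm; nose 16 mm wide down to z = -20, sprung brass tip 9 mm wide, round end at z = -32 mm when free. Lift 40 mm to clear.
- gauge_tip (a point): outer end of the sprung tip (32 mm below the gauge's origin when free, moves with the tip)
- tip (a joint): how far the sprung tip is pushed in, m: 0 free to 0.010 full; takes 1 N at first, 3.5 N half in, 6 N fully in
- panel_stand: fixed aluminium stand, base 120 (x) x 130 (y) mm, origin at the centre of its underside; carries a white painted panel 110 x 130 mm, 5 mm thick, that slopes 25 degrees (its -x edge is the lower one, about 40 mm above the bench, the higher 85 mm)
- spot (a point): centre of the red ring (20 mm outside) at the middle of the panel's surface, 62 mm above the bench; z is the panel's outward normal, leaning 25 degrees from vertical toward the stand's -x; y is level. A blue ring lies at y = +40 mm, a green one at y = -40 mm: not wanted.
- beaker: bystander: small glass beaker, 44 mm wide, 58 mm high
- brown_stopper: bystander: red-brown stopper, 27 mm wide, 26 mm high
- dish: bystander: shallow clear dish, 64 mm wide, 14 mm high
- marker_pen: bystander: lab marker lying on the bench, 129 mm long, 18 mm thick
There are look-alikes about, which are no part of the job. Leave any green look-alike of the gauge alone. What is shaped like the key but black is not meant.

How it is judged:
By the outcome, as a careful person would: the job done as asked, in the order asked, and still so for the second after the job is handed in, while the arm keeps its last pose, push and grip.
It also fails if it takes over 56 s, if anything falls off the work surface, if the arm or the gripper's body presses on something with over 40 N, if the wrist force passes 120 N, or if a joint passes its speed limit or range.

## Working session

There is one attempt and no reset: what is moved stays moved. The work goes in short steps, Python scripts to look and compute and a shell command to move; the robot and the scene stay as the last step left them, time stands still between calls to the robot, and variables do not carry over. Pictures are saved under pics/ and viewed, at most 13 in all, crops included, and the job is handed in when it is done.

```bash
mkdir -p pics; cat > h.py <<'E'
import numpy as np, cv2
from rig import robot
from scipy.spatial.transform import Rotation as R
def cap(n,f=None):
    p=robot.camera_params(n); im,d=robot.capture(n)
    if f: cv2.imwrite('pics/'+f,im[:,:,::-1])
    return im,d,p
def cloud(d,p):
    h,w=d.shape; u,v=np.meshgrid(np.arange(w),np.arange(h))
    uv=np.stack([u,v],-1).reshape(-1,1,2).astype(float)
    n=cv2.undistortPoints(uv,p['K'],np.array(p['D'])).reshape(h,w,2)
    P=np.dstack([n*d[...,None],d]); T=np.linalg.inv(p['world_to_cam'])
    return P@T[:3,:3].T+T[:3,3]
def pix(P,p):
    T=np.array(p['world_to_cam']); r=cv2.Rodrigues(T[:3,:3])[0]
    return cv2.projectPoints(np.array(P,float).reshape(-1,1,3),r,T[:3,3],p['K'],np.array(p['D']))[0].reshape(-1,2)
def rot(s=None):
    s=s or robot.observe(); t=np.array(s['tool_rot'])
    return t if t.shape==(3,3) else R.from_euler('xyz',t).as_matrix()
def go(pos,Rt=None):
    "shift & rotvec in tool axes to pos / Rt"
    s=robot.observe(); r=rot(s)
    print('shift',np.round(r.T@(np.array(pos)-s['ee_pos']),4), 'rotvec',np.round(R.from_matrix(r.T@(r if Rt is None else Rt)).as_rotvec(),4),'t',s['time'])
E
python3 - <<'E'
from h import *
s=robot.observe(); print({k:np.round(v,3) for k,v in s.items()}, robot.pinch_z)
for c in ['top','side']:
    cap(c,c+'0.png')
    for t in ['key','key_tip','dock','lock_slot','gauge','panel_stand','spot','beaker','dish','brown_stopper','marker_pen']:
        print(c,t,[(np.round(x['xyz'],3).tolist(),round(x['confidence'],2)) for x in robot.landmark_of(t,c)][:3])
E
```

```text
{'time': np.float64(0.0), 'joint_pos': array([ 1.185,  0.092,  1.232,  0.   ,  1.82 , -0.057]), 'qd': array([ 0.   , -0.002,  0.001, -0.001,  0.002,  0.001]), 'tau': array([ 0.0000e+00, -4.5872e+01, -4.1804e+01,  0.0000e+00,  1.1000e-02,
       -0.0000e+00]), 'ee_pos': array([0.194, 0.568, 0.23 ]), 'tool_rot': array([-3.14 , -0.   ,  2.813]), 'force': array([-1.506, -0.231, -0.749]), 'torque': array([ 0.025, -0.038, -0.027]), 'finger_force': np.float64(0.0), 'grip_width': np.float64(0.085)} 0.0187
top key [([0.515, -0.262, -0.002], 0.52), ([0.508, -0.072, 0.008], 0.46), ([0.596, -0.029, -0.002], 0.41)]
top key_tip [([0.596, -0.028, -0.006], 0.51)]
top dock []
top lock_slot [([0.532, 0.187, 0.056], 0.63)]
top gauge [([0.38, 0.282, 0.03], 0.93), ([0.526, 0.304, 0.042], 0.73)]
top panel_stand [([0.517, -0.262, -0.003], 0.68)]
top spot [([0.519, -0.26, 0.061], 0.61), ([0.525, 0.305, 0.041], 0.19)]
top beaker [([0.738, -0.011, 0.003], 0.76)]
top dish [([0.73, 0.116, 0.003], 0.59)]
top brown_stopper [([0.659, -0.076, -0.002], 0.38)]
top marker_pen [([0.464, -0.48, -0.001], 0.74)]
side key [([0.595, -0.028, -0.005], 0.69), ([0.509, -0.066, 0.006], 0.48)]
side key_tip [([0.509, -0.073, 0.011], 0.6), ([0.518, -0.256, 0.06], 0.58), ([0.468, -0.476, 0.002], 0.53)]
side dock [([0.529, 0.248, 0.003], 0.82)]
side lock_slot [([0.532, 0.19, 0.064], 0.69)]
side gauge [([0.521, 0.299, 0.041], 0.89), ([0.381, 0.285, 0.033], 0.66), ([0.533, 0.19, 0.063], 0.24)]
side panel_stand [([0.52, -0.261, 0.0], 0.68)]
side spot [([0.519, -0.263, 0.063], 0.79), ([0.522, 0.302, 0.042], 0.3)]
side beaker [([0.737, -0.015, 0.002], 0.8)]
side dish [([0.73, 0.116, -0.004], 0.69), ([0.738, -0.016, 0.001], 0.28)]
side brown_stopper [([0.654, -0.076, 0.002], 0.48)]
side marker_pen [([0.466, -0.476, -0.0], 0.45)]
```

View pics/top0.png

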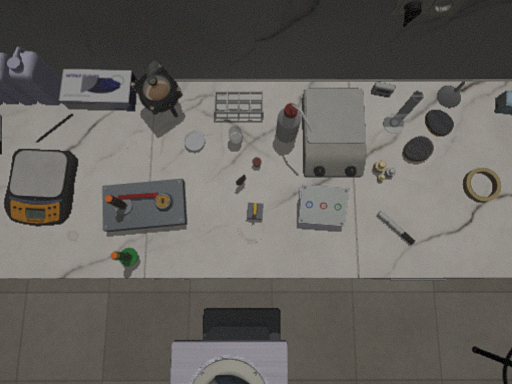

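View pics/side0.png

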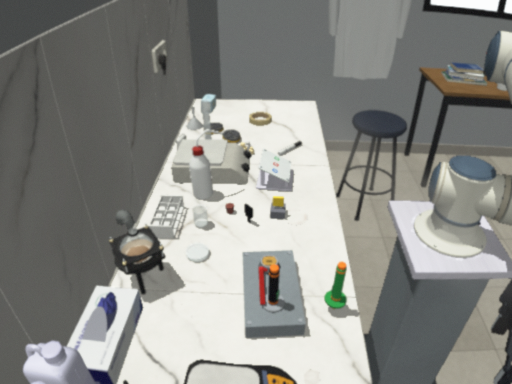

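The top view shows the dock at (145,205), with the orange-capped gauge at (113,203) and the brass lock at (162,201). The green look-alike is at (125,257), the yellow key at (255,212), the black key at (241,180), and the red ring at (323,206). The side view agrees. The network positions also match the given geometry: lock to gauge is 115 mm, and the spot is at z = 62 mm.

```bash
python3 - <<'E'
from h import *
p=robot.camera_params('wrist'); s=robot.observe()
T=np.linalg.inv(p['world_to_cam']); r=rot(s)
print('cam in tool',np.round(r.T@(T[:3,3]-s['ee_pos']),3)); print(np.round(r.T@T[:3,:3],3)); print(p['K'])
go([0.50,0.19,0.30],R.from_euler('xyz',[np.pi,0,np.pi]).as_matrix())
E
```

```text
cam in tool [ 0.081 -0.002 -0.143]
[[ 0.    -0.951 -0.31 ]
 [ 1.     0.    -0.   ]
 [ 0.    -0.31   0.951]]
[[282.26503886   0.         257.4100408 ]
 [  0.         282.26503886 187.94520746]
 [  0.           0.           1.        ]]
shift [-0.4119 -0.2587 -0.0687] rotvec [-0.      0.     -0.3288] t 1.2
```

```bash
r="0.085 -0.41 -0.26 -0.07 0 0 -0.33"; python3 -m handwheel '0.085 -0.41 -0.26 -0.07 0 0 -0.33;0.085 -0.41 -0.26 -0.07 0 0 -0.33;0.085 -0.41 -0.26 -0.07 0 0 -0.33;0.085 -0.41 -0.26 -0.07 0 0 -0.33;0.085 -0.41 -0.26 -0.07 0 0 -0.33;0.085 -0.41 -0.26 -0.07 0 0 -0.33;0.085 -0.41 -0.26 -0.07 0 0 -0.33;0.085 -0.41 -0.26 -0.07 0 0 -0.33;0.085 -0.41 -0.26 -0.07 0 0 -0.33;0.085 -0.41 -0.26 -0.07 0 0 -0.33'
python3 - <<'E'
from h import *
cap('wrist','w1.png')
for t in ['lock_slot','gauge','dock']:
    print(t,[(np.round(x['xyz'],3).tolist(),round(x['confidence'],2)) for x in robot.landmark_of(t,'wrist')][:3])
print(robot.observe()['ee_pos'])
E
```

```text
time: 2.03
ee_pos: [0.4513, 0.2466, 0.291]
tool_rot: [3.141, 0.001, -3.14]
force: [0.2, 0.8, 0.7]
grip_width: 0.0853
finger_force: 0.0
lock_slot [([0.536, 0.189, 0.061], 0.77), ([0.73, 0.112, -0.0], 0.23)]
gauge [([0.524, 0.306, 0.041], 0.89), ([0.382, 0.282, 0.032], 0.71)]
dock [([0.529, 0.245, -0.0], 0.74), ([0.524, 0.302, 0.043], 0.71)]
[0.45095258 0.24764565 0.29042542]
```

View pics/w1.png

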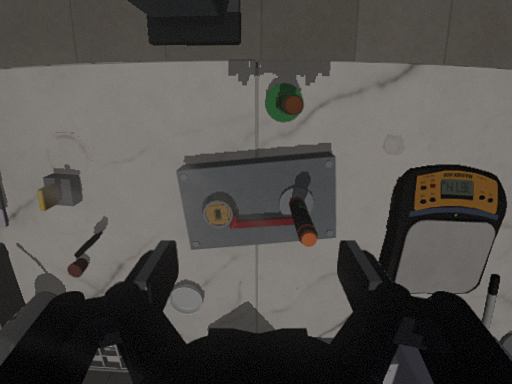

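The wrist view shows the brass lock with a dark slot at (218,214), the red bar running to the gauge flange at (296,202), and the yellow key's bow in its stand at (60,190). Next I measure the dock yaw, the slot direction and the lock centre.

```bash
python3 - <<'E'
from h import *
im,d,p=cap('wrist'); W=cloud(d,p)
m=(abs(W[...,2]-.04)<.006)&(abs(W[...,0]-.53)<.09)&(abs(W[...,1]-.247)<.15)
rc=cv2.minAreaRect(W[m][:,:2].astype(np.float32)); print('dock',rc,'z',np.median(W[m][:,2]))
m=(abs(W[...,2]-.06)<.006)&(np.hypot(W[...,0]-.534,W[...,1]-.189)<.03)
print('lock top',cv2.minEnclosingCircle(W[m][:,:2].astype(np.float32)),np.median(W[m][:,2]),m.sum())
# flange
m=(abs(W[...,2]-.046)<.003)&(np.hypot(W[...,0]-.524,W[...,1]-.304)<.04); print('flange',W[m].mean(0),m.sum())
# metric rectified patch of lock top plane z=.06, 0.1mm.. 0.2mm/px
n=240; g=(np.arange(n)-n/2)*.00025
X,Y=np.meshgrid(.534+g,.189+g,indexing='ij')
uv=pix(np.stack([X,Y,0*X+.06],-1),p).reshape(n,n,2).astype(np.float32)
q=cv2.remap(im,uv[...,0],uv[...,1],cv2.INTER_CUBIC); cv2.imwrite('pics/lock.png',cv2.resize(q[:,:,::-1],(480,480)))
E
```

```text
dock ((0.5259270071983337, 0.2471720278263092), (0.1320246309041977, 0.23041237890720367), 5.6454596519470215) z 0.04057268812776865
lock top ((0.5331363677978516, 0.19299457967281342), 0.027089610695838928) 0.059973428064538925 740
flange [0.51402395 0.30076339 0.04643758] 575
```

View pics/lock.png

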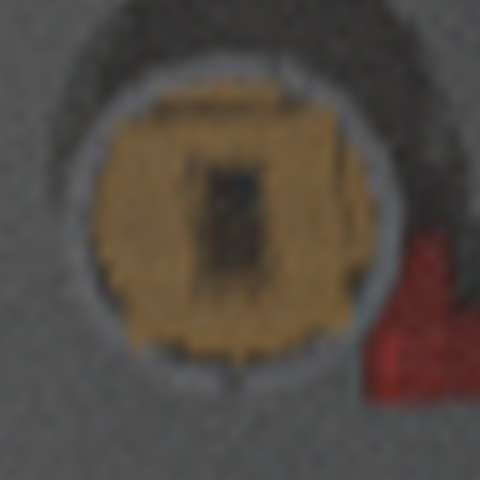

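The rectified patch at 0.125 mm per pixel puts the lock centre at about pixel (235,222), which is world (0.532, 0.188), with the slot close to world x. The dock rectangle (yaw 5.6°) predicts (0.5318, 0.1875), so they agree. Now over to the key.

```bash
python3 -m handwheel '0.085 -0.057 -0.318 0.09 0 0 0;0.085 -0.057 -0.318 0.09 0 0 0;0.085 -0.057 -0.318 0.09 0 0 0;0.085 -0.057 -0.318 0.09 0 0 0;0.085 -0.057 -0.318 0.09 0 0 0;0.085 -0.057 -0.318 0.09 0 0 0;0.085 -0.057 -0.318 0.09 0 0 0;0.085 -0.057 -0.318 0.09 0 0 0;0.085 -0.057 -0.318 0.09 0 0 0;0.085 -0.057 -0.318 0.09 0 0 0'
python3 - <<'E'
from h import *
im,d,p=cap('wrist','w2.png'); W=cloud(d,p)
hsv=cv2.cvtColor(im,cv2.COLOR_RGB2HSV)
near=np.hypot(W[...,0]-.508,W[...,1]+.07)<.05
y=near&(hsv[...,0]>18)&(hsv[...,0]<38)&(hsv[...,1]>110)
print('yellow n',y.sum(),'zmax',np.percentile(W[y][:,2],[50,95,99]))
t=y&(W[...,2]>np.percentile(W[y][:,2],95)-.004)
rc=cv2.minAreaRect(W[t][:,:2].astype(np.float32)); print('bow top',rc,t.sum())
s=near&(abs(W[...,2]-.026)<.004)&~y
print('stand',cv2.minAreaRect(W[s][:,:2].astype(np.float32)),s.sum())
cv2.imwrite('pics/w2c.png',cv2.resize(im[120:300,160:380,::-1],None,fx=3,fy=3))
print(robot.observe()['ee_pos'],pix([.508,-.07,.06],p))
for c in ['key','key_tip']: print(c,[(np.round(x['xyz'],3).tolist(),round(x['confidence'],2)) for x in robot.landmark_of(c,'wrist')][:3])
E
```

```text
time: 3.12
ee_pos: [0.5074, -0.0695, 0.1988]
tool_rot: [3.141, -0.003, 3.141]
force: [-0.2, 1.0, -0.7]
grip_width: 0.085
finger_force: 0.0
yellow n 662 zmax [0.27160055 0.29594719 0.29801031]
bow top ((0.4902418255805969, -0.07080747187137604), (0.054538793861866, 0.009081318974494934), 89.82512664794922) 84
stand ((0.5091284513473511, -0.07111281156539917), (0.04496361315250397, 0.04532011225819588), 85.87024688720703) 1226
[ 0.50767059 -0.06830861  0.19987848] [[258.12870963 178.93236358]]
key [([0.597, -0.03, 0.0], 0.89), ([0.511, -0.071, 0.007], 0.53)]
key_tip [([0.604, -0.034, 0.002], 0.9), ([0.532, 0.188, 0.06], 0.64), ([0.511, -0.072, 0.011], 0.6)]
```

View pics/w2c.png

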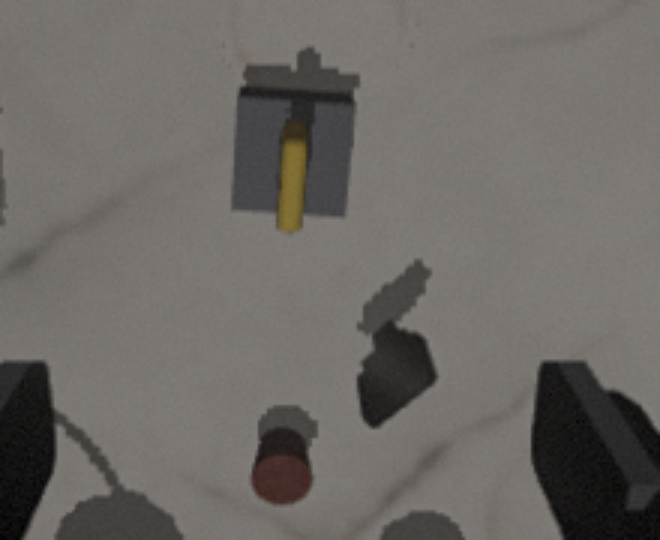

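The crop shows the stand with the yellow bow running from (295,125) to (290,230). It is tilted like the stand (yaw −4.1°), and the black key is well clear at (397,375). The stand fit gives the key at (0.509, −0.071). I'll grasp now.

```bash
python3 -m handwheel '0.05 -0.0013 -0.0027 0.04 0 0 0.072;0.05 -0.0013 -0.0027 0.08 0 0 0.072;0.05 -0.0013 -0.0027 0.12 0 0 0.072;0.05 -0.0013 -0.0027 0.145 0 0 0.072;0.05 -0.0013 -0.0027 0.162 0 0 0.072;0.05 -0.0013 -0.0027 0.162 0 0 0.072;0 -0.0013 -0.0027 0.162 0 0 0.072;0 -0.0013 -0.0027 0.162 0 0 0.072;0 -0.0013 -0.0027 0.162 0 0 0.072;0 -0.0013 -0.0027 0.162 0 0 0.072'
```

```text
time: 4.1
ee_pos: [0.5107, -0.0713, 0.041]
tool_rot: [3.14, 0.004, 3.072]
force: [-0.2, 2.8, 4.8]
grip_width: 0.0075
finger_force: 61.1
```

```bash
python3 -m handwheel '0 0 0 0 0 0 0;0 0 0 0 0 0 0'
python3 - <<'E'
from h import *
im,d,p=cap('wrist')
cv2.imwrite('pics/w3.png',cv2.resize(im[200:384,150:370,::-1],None,fx=3,fy=3))
E
```

```text
time: 4.27
ee_pos: [0.5107, -0.0713, 0.0409]
tool_rot: [3.14, 0.004, 3.071]
force: [-0.2, 5.3, 6.6]
grip_width: 0.0078
finger_force: 61.3
```

View pics/w3.png

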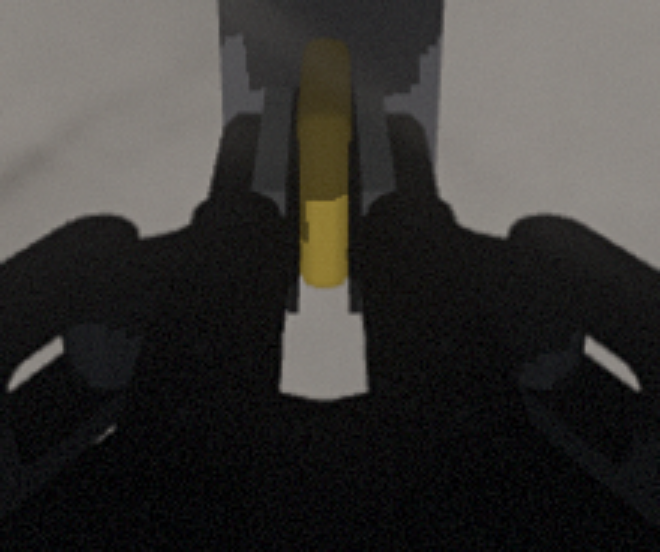

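The crop shows the yellow bow clamped squarely between the pads, with its top face spanning (325,40) to (325,285). Now I lift it and measure the key in the hand.

```bash
python3 -m handwheel '0 0 0 -0.015 0 0 0;0 0 0 -0.045 0 0 0;0 0 0 -0.085 0 0 0;0 0 0 -0.11 0 0 0;0 0 0 -0.11 0 0 0;0 0 0 -0.11 0 0 0'
python3 - <<'E'
from h import *
s=robot.observe(); im,d,p=cap('wrist'); W=cloud(d,p); r=rot(s)
L=(W-s['ee_pos'])@r
hsv=cv2.cvtColor(im,cv2.COLOR_RGB2HSV)
y=(hsv[...,0]>18)&(hsv[...,0]<38)&(hsv[...,1]>110)&(np.abs(L[...,1])<.01)&(np.abs(L[...,0])<.04)&(np.abs(L[...,2])<.05)
P=L[y]; print(y.sum(),s['grip_width'],s['ee_pos'],s['tool_rot'],s['force'])
print('pct',np.round(np.percentile(P,[1,5,25,50,75,95,99],axis=0)*1e3,1).tolist())
vu=np.argwhere(y); print('px box',vu.min(0),vu.max(0))
# corner predictions
for x0 in (-.019,-.017,-.015,.015,.017,.019): print(x0,[np.round(pix([r@np.array([x0,0,z])+s['ee_pos']],p)[0]) .tolist() for z in (-.025,-.022)])
for c in ('side','top'):
    cap(c)
    for t in ['key','key_tip']: print(c,t,[(np.round((np.array(x['xyz'])-s['ee_pos'])@r,4).tolist(),round(x['confidence'],2)) for x in robot.landmark_of(t,c)][:3])
E
```

```text
time: 4.82
ee_pos: [0.5104, -0.0728, 0.1513]
tool_rot: [-3.14, 0.005, 3.07]
force: [-0.3, -0.2, -1.3]
grip_width: 0.0076
finger_force: 60.2
997 0.007602324886633149 [ 0.51036702 -0.07279911  0.151328  ] [-3.14033865  0.00539709  3.07040978] [-0.25042538 -0.15858947 -1.25329611]
pct [[-14.2, -6.9, -46.5], [-12.5, -5.1, -31.4], [-4.8, -3.5, -25.9], [3.2, -1.1, -25.4], [11.4, 0.8, -24.9], [16.7, 2.4, -23.8], [17.5, 5.1, -21.3]]
px box [231 242] [317 285]
-0.019 [[260.0, 301.0], [260.0, 297.0]]
-0.017 [[260.0, 298.0], [260.0, 294.0]]
-0.015 [[260.0, 295.0], [260.0, 291.0]]
0.015 [[260.0, 243.0], [260.0, 240.0]]
0.017 [[260.0, 239.0], [260.0, 236.0]]
0.019 [[260.0, 235.0], [260.0, 232.0]]
side key [([-0.0803, 0.055, 0.1521], 0.49), ([0.0047, 0.0015, 0.0362], 0.39)]
side key_tip [([-0.0837, 0.0511, 0.1539], 0.56), ([0.0041, -0.0018, 0.0358], 0.5)]
top key []
top key_tip [([-0.2204, 0.0821, 0.1518], 0.52), ([-0.0236, -0.1879, 0.0865], 0.4)]
```

The key in the hand: the bow top is at tool z −25.4 mm, so the tip is at +34.6 mm. Its x centre is about +1.5 mm, which matches the stand estimate of +1.7. Next I move past the lock for a close look at the slot.

```bash
python3 -m handwheel '0 -0.046 0.265 -0.009 0 0 -0.1;0 -0.046 0.265 -0.009 0 0 -0.1;0 -0.046 0.265 -0.009 0 0 -0.1;0 -0.046 0.265 -0.009 0 0 -0.1;0 -0.046 0.265 -0.009 0 0 -0.1;0 -0.046 0.265 -0.009 0 0 -0.1;0 -0.046 0.265 -0.009 0 0 -0.1;0 -0.046 0.265 -0.009 0 0 -0.1;0 -0.046 0.265 -0.009 0 0 -0.1'
python3 - <<'E'
from h import *
im,d,p=cap('wrist'); 
print(robot.observe()['ee_pos'],robot.observe()['tool_rot'])
print([(np.round(x['xyz'],4).tolist(),round(x['confidence'],2)) for x in robot.landmark_of('lock_slot','wrist')][:3])
W=cloud(d,p)
m=(abs(W[...,2]-.06)<.004)&(np.hypot(W[...,0]-.532,W[...,1]-.188)<.022); print('z',np.median(W[m][:,2]))
n=240; g=(np.arange(n)-n/2)*.00025
X,Y=np.meshgrid(.532+g,.188+g,indexing='ij')
uv=pix(np.stack([X,Y,0*X+.06],-1),p).reshape(n,n,2).astype(np.float32)
q=cv2.remap(im,uv[...,0],uv[...,1],cv2.INTER_CUBIC)
g2=cv2.GaussianBlur(cv2.cvtColor(q,cv2.COLOR_RGB2GRAY),(0,0),2)
c=cv2.HoughCircles(g2,cv2.HOUGH_GRADIENT,1.5,200,param1=60,param2=15,minRadius=78,maxRadius=98); print('circle r88',c)
for th in (45,55,65,75):
    k=(g2<th).astype(np.uint8); k[(np.hypot(*(np.indices(k.shape)-120))>42)]=0
    nl,lab,st,ce=cv2.connectedComponentsWithStats(k)
    if nl>1:
        i=1+np.argmax(st[1:,4]); a=np.argwhere(lab==i).astype(np.float32); rc=cv2.minAreaRect(a)
        C=np.cov((a-a.mean(0)).T); w,v=np.linalg.eigh(C); v=v[:,1]; v=v*np.sign(v[0])
        print(th,'rect c',np.round(np.array([.532,.188])+(np.array(rc[0])-120)*.00025,4),np.array(rc[1])*.25,'mean',np.round(np.array([.532,.188])+(a.mean(0)-120)*.00025,4),'yaw',np.arctan2(v[1],v[0]))
cv2.imwrite('pics/lock2.png',cv2.resize(q[:,:,::-1],(480,480)))
E
```

```text
time: 5.92
ee_pos: [0.5734, 0.1897, 0.1562]
tool_rot: [-3.141, -0.002, -3.11]
force: [0.3, -0.2, -0.4]
grip_width: 0.008
finger_force: 60.3
[0.57344577 0.18857455 0.15648517] [-3.14054000e+00 -1.49894864e-03 -3.11178411e+00]
[([0.5351, 0.1886, 0.0611], 0.94)]
z 0.06055340430310292
circle r88 [[[116.25 110.25  97.05]]]
45 rect c [0.5315 0.1879] [ 6.75 12.5 ] mean [0.5313 0.1878] yaw 0.04644920827437237
55 rect c [0.532  0.1873] [18.66292953 13.08613777] mean [0.5314 0.1881] yaw 0.16757221576213727
65 rect c [0.5319 0.1885] [20.93674088 19.87861824] mean [0.5319 0.1884] yaw 0.22284315952217812
75 rect c [0.5319 0.1884] [20.92850685 20.06645966] mean [0.5319 0.1883] yaw 0.22933474067909826
```

View pics/lock2.png

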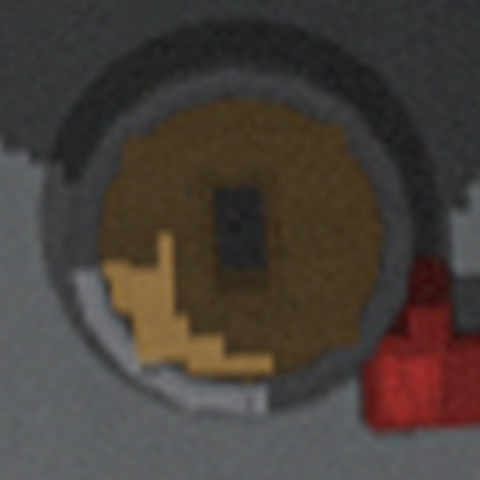

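The slot is the dark rectangle centred at (242,228), tilted about +0.05 rad, giving world (0.5308, 0.1882). Combining this with the dock fit I take (0.5315, 0.188) and yaw 0.06. I average the pose readings before computing the shift.

```bash
python3 - <<'E'
from h import *
e=[];t=[]
for i in range(6):
    robot.capture('top'); s=robot.observe(); e.append(s['ee_pos']); t.append(R.from_matrix(rot(s)).as_rotvec())
e=np.mean(e,0); Rm=R.from_rotvec(np.mean([x*np.sign(x[0]) for x in t],0)).as_matrix() if 1 else 0
print(e,R.from_matrix(Rm).as_euler('xyz'))
Rt=R.from_euler('xyz',[np.pi,0,np.pi+.06]).as_matrix()
print(np.round(Rm.T@(np.array([.533,.188,.1006])-e),4),R.from_matrix(Rm.T@Rt).as_rotvec())
E
```

```text
[0.57375341 0.18762738 0.15741556] [-3.14134947e+00 -2.80116567e-04 -3.11400181e+00]
[0.0407 0.0015 0.0568] [-0.00023863 -0.00028403 -0.03240912]
```

```bash
python3 -m handwheel '0 0.0407 0.0015 0.02 0 0 -0.032;0 0.0407 0.0015 0.045 0 0 -0.032;0 0.0407 0.0015 0.0568 0 0 -0.032;0 0.0407 0.0015 0.0568 0 0 -0.032;0 0.0407 0.0015 0.061 0 0 -0.032;0 0.0407 0.0015 0.065 0 0 -0.032;0 0.0407 0.0015 0.069 0 0 -0.032;0 0.0407 0.0015 0.069 0 0 -0.032'
```

```text
time: 6.98
ee_pos: [0.5343, 0.1894, 0.0909]
tool_rot: [3.141, 0.003, -3.081]
force: [-1.9, -0.9, -0.6]
grip_width: 0.0077
finger_force: 60.2
```

No vertical force with the tip about 5 mm into the slot, so I continue down.

```bash
python3 -m handwheel '0 0 0 0.003 0 0 0;0 0 0 0.006 0 0 0;0 0 0 0.009 0 0 0;0 0 0 0.012 0 0 0;0 0 0 0.012 0 0 0'
```

```text
time: 7.4
ee_pos: [0.533, 0.189, 0.0752]
tool_rot: [-3.141, -0.001, -3.08]
force: [0.3, -1.3, -0.9]
grip_width: 0.0078
finger_force: 60.4
```

Free so far. I press to the collar.

```bash
python3 -m handwheel '0 0 0 0.002 0 0 0;0 0 0 0.003 0 0 0;0 0 0 0.004 0 0 0;0 0 0 0.004 0 0 0'
```

```text
time: 7.73
ee_pos: [0.5334, 0.1892, 0.075]
tool_rot: [3.141, 0.002, -3.08]
force: [-5.2, -1.3, 11.5]
grip_width: 0.0079
finger_force: 62.0
```

It is seated: 11.5 N upward and z = 0.075, as predicted. Now I turn clockwise, which is positive about tool z.

```bash
python3 -m handwheel '0 0 -0.0002 -0.002 0 0 0.12;0 0 -0.0004 -0.002 0 0 0.24;0.0 0.0001 -0.0005 -0.002 0 0 0.36;0 0.0002 -0.0007 -0.002 0 0 0.48;0 0.0003 -0.0008 -0.002 0 0 0.6;0 0.0004 -0.001 -0.002 0 0 0.72;0 0.0005 -0.0011 -0.002 0 0 0.84;0 0.0006 -0.0012 -0.002 0 0 0.96;0 0.0008 -0.0013 -0.002 0 0 1.08;0 0.001 -0.0014 -0.002 0 0 1.2'; python3 -c "
from h import *;s=robot.observe();print(s['torque'],s['joint_pos'])"
```

```text
time: 8.57
ee_pos: [0.5331, 0.1891, 0.0755]
tool_rot: [3.137, -0.001, 1.998]
force: [2.1, 5.2, 1.4]
grip_width: 0.0079
finger_force: 60.5
[ 0.82505581 -0.33349872  0.07720893] [ 0.27957085  0.02123738  1.57941706  0.00192924  1.53707879 -0.14739388]
```

```bash
python3 -m handwheel '0 0.0001 0 0 0 0 0.06;0 0.0002 0 0 0 0 0.1;0 0.0002 0 0 0 0 0.14;0 0.0002 0 0 0 0 0.18;0 0.0002 0 0 0 0 0.18'; python3 -c "
from h import *;s=robot.observe();print(s['torque'],s['joint_pos'])"
```

```text
time: 8.98
ee_pos: [0.5331, 0.1892, 0.0755]
tool_rot: [3.138, -0.002, 1.822]
force: [2.1, 4.3, 2.4]
grip_width: 0.0077
finger_force: 60.6
[ 0.83933252 -0.40685387  0.08163888] [0.27985997 0.02126587 1.57936456 0.00160018 1.53709715 0.0285319 ]
```

```bash
python3 -m handwheel '0 0 0 0 0 0 0.05;0 0 0 0 0 0 0.09;0 0 0 0 0 0 0.12;0 0 0 0 0 0 0.12'; python3 -c "
from h import *;s=robot.observe();print(s['torque'],s['joint_pos'])"
```

```text
time: 9.32
ee_pos: [0.5332, 0.1892, 0.0755]
tool_rot: [3.138, -0.002, 1.704]
force: [2.9, 4.9, 2.9]
grip_width: 0.0083
finger_force: 60.7
[ 0.91072798 -0.49707918  0.18377503] [2.79844814e-01 2.12763175e-02 1.57931074e+00 1.52689948e-03
 1.53688049e+00 1.47091603e-01]
```

```bash
python3 -m handwheel '0 0 0 0 0 0 0.04;0 0 0 0 0 0 0.06;0 0 0 0 0 0 0.06'; python3 -c "
from h import *;s=robot.observe();print(s['torque'],s['tool_rot'])"
```

```text
time: 9.57
ee_pos: [0.5332, 0.1892, 0.0755]
tool_rot: [3.138, -0.002, 1.644]
force: [3.5, 5.2, 1.9]
grip_width: 0.0081
finger_force: 60.8
[ 0.83335775 -0.41657853  0.50311198] [ 3.13774372e+00 -2.32839377e-03  1.64444982e+00]
```

It is at the stop: the moment jumped to 0.5 N m. Now I ease off, open and rise.

```bash
python3 -m handwheel '0 0 0 0 0 0 -0.04;0.045 0 0 0 0 0 -0.04;0.045 0 0 0 0 0 -0.04;0.045 0 0 0 0 0 -0.04;0.045 0 0 -0.02 0 0 -0.04;0.045 0 0 -0.06 0 0 -0.04;0.085 0 0 -0.1 0 0 -0.04;0.085 0 0 -0.14 0 0 -0.04;0.085 0 0 -0.17 0 0 -0.04;0.085 0 0 -0.17 0 0 -0.04'
python3 - <<'E'
from h import *
im,d,p=cap('wrist','w4.png'); W=cloud(d,p)
hsv=cv2.cvtColor(im,cv2.COLOR_RGB2HSV); near=np.hypot(W[...,0]-.532,W[...,1]-.188)<.035
y=near&(hsv[...,0]>18)&(hsv[...,0]<38)&(hsv[...,1]>110)&(W[...,2]>.085)&(W[...,2]<.12)
if y.sum(): print('bow top z',np.percentile(W[y][:,2],[50,95]),cv2.minAreaRect(W[y&(W[...,2]>.095)][:,:2].astype(np.float32)))
red=((hsv[...,0]<6)|(hsv[...,0]>174))&(hsv[...,1]>150)&(abs(W[...,2]-.053)<.008); 
print('bar',red.sum(),cv2.minAreaRect(W[red][:,:2].astype(np.float32)) if red.sum()>10 else '')
for c in ['wrist','side']:
    if c=='side': cap(c)
    print([(np.round(x['xyz'],4).tolist(),round(x['confidence'],2)) for x in robot.landmark_of('gauge',c)][:3])
E
```

```text
time: 10.4
ee_pos: [0.5338, 0.1881, 0.2531]
tool_rot: [3.129, -0.002, 1.682]
force: [0.1, 0.2, 1.5]
grip_width: 0.085
finger_force: 0.0
bow top z [0.10002478 0.10159746] ((0.5320422649383545, 0.1883392035961151), (0.008846075274050236, 0.033651478588581085), 12.669580459594727)
bar 719 ((0.7002578973770142, 0.18815234303474426), (0.292379230260849, 0.07798780500888824), 13.75881576538086)
[([0.5179, 0.3054, 0.0438], 0.65), ([0.3773, 0.2809, 0.0337], 0.65), ([0.5327, 0.1895, 0.0634], 0.24)]
[([0.3752, 0.2823, 0.0308], 0.85), ([0.5223, 0.3002, 0.0428], 0.57)]
```

View pics/w4.png

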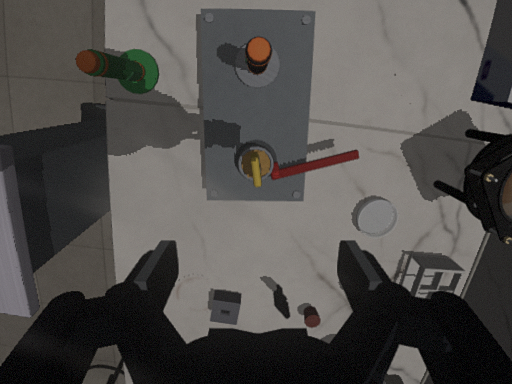

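The view shows the key upright in the lock at (256,170), with its bow top at z = 0.100, exactly home. The red bar runs from (275,175) to (357,153), 75° clear of the gauge at (258,60). Next I locate the gauge axis and the panel.

```bash
cat > panel.py <<'E'
from h import *
def panel(c):
    im,d,p=cap(c); W=cloud(d,p)
    m=(np.abs(W[...,0]-.519)<.05)&(np.abs(W[...,1]+.262)<.06)&(np.abs(W[...,2]-.062)<.03)
    P=W[m]
    for _ in range(6):
        C=P.mean(0); n=np.linalg.svd(P-C,full_matrices=False)[2][2]; n*=np.sign(n[2])
        P=W[m]; P=P[np.abs((P-C)@n)<.004]
    hsv=cv2.cvtColor(im,cv2.COLOR_RGB2HSV)
    red=m&((hsv[...,0]<8)|(hsv[...,0]>172))&(hsv[...,1]>70)
    Q=W[red]; Q=Q[np.abs((Q-C)@n)<.006]
    ctr=cv2.minEnclosingCircle(Q[:,:2].astype(np.float32)) if len(Q)>3 else None
    z=C[2]-((Q.mean(0)-C)[:2]@n[:2])/n[2] if len(Q) else None
    print(c,'n',np.round(n,4),'tilt',np.degrees(np.arccos(n[2])),'az',np.degrees(np.arctan2(n[1],n[0])),'rect',cv2.minAreaRect(P[:,:2].astype(np.float32)),'red',len(Q),Q.mean(0) if len(Q) else '',ctr,'planez',z)
    print([(np.round(x['xyz'],4).tolist(),round(x['confidence'],2)) for x in robot.landmark_of('spot',c)][:2])
E
python3 - <<'E'
from panel import *
im,d,p=cap('wrist'); W=cloud(d,p)
m=(np.hypot(W[...,0]-.522,W[...,1]-.302)<.03)
t=m&(W[...,2]>.152)&(W[...,2]<.162); print('cap',t.sum(),W[t].mean(0),cv2.minEnclosingCircle(W[t][:,:2].astype(np.float32)))
f=m&(abs(W[...,2]-.046)<.003); print('flange',cv2.minEnclosingCircle(W[f][:,:2].astype(np.float32)),f.sum())
panel('top');panel('side')
go([.521,.302,.225],R.from_euler('xyz',[np.pi,0,1.682]).as_matrix())
E
```

```text
cap 519 [0.52141475 0.30197192 0.15640302] ((0.5214294195175171, 0.30228063464164734), 0.009589572437107563)
flange ((0.5212312936782837, 0.3043607473373413), 0.027930673211812973) 970
top n [-0.4168  0.0346  0.9083] tilt 24.723572952732507 az 175.2492713585453 rect ((0.5190150141716003, -0.26195722818374634), (0.11981971561908722, 0.09928365796804428), 89.30331420898438) red 20 [ 0.51847685 -0.26243953  0.06206594] ((0.5188334584236145, -0.2632274627685547), 0.009424567222595215) planez 0.06151617351597929
[([0.5211, -0.2632, 0.0655], 0.79), ([0.5335, 0.1839, 0.0369], 0.61)]
side n [ 0.0099 -0.1978  0.9802] tilt 11.424556130192055 az -87.13425559940654 rect ((0.522077202796936, -0.2152361273765564), (0.08941422402858734, 0.03766235336661339), 15.188347816467285) red 0  None planez None
[([0.5169, -0.2602, 0.0597], 0.43), ([0.5249, 0.3023, 0.0433], 0.24)]
shift [0.1147 0.0022 0.0178] rotvec [-0.0024  0.0005  0.0007] t 10.85
```

```bash
python3 -m handwheel '0.085 0.04 0.002 0 -0.002 0 0;0.085 0.08 0.002 0 -0.002 0 0;0.085 0.1147 0.002 0.01 -0.002 0 0;0.085 0.1147 0.002 0.03 -0.002 0 0;0.085 0.1147 0.002 0.03 -0.002 0 0'; python3 - <<'E'
from h import *
e=[]
for i in range(5):
    robot.capture('top'); e.append(robot.observe()['ee_pos'])
print(np.mean(e,0)); s=robot.observe();print(s['tool_rot'],np.round(rot(s).T@(np.array([.5214,.302,.101])-np.mean(e,0)),4))
E
```

```text
time: 11.27
ee_pos: [0.5194, 0.3033, 0.2092]
tool_rot: [-3.137, 0.003, 1.686]
force: [-0.5, -1.2, -1.8]
grip_width: 0.0852
finger_force: 0.0
[0.52106029 0.30152543 0.21395959]
[ 3.13776998e+00 -4.39061339e-04  1.68130701e+00] [ 0.0004 -0.      0.113 ]
```

```bash
python3 -m handwheel '0.085 0 0 0.04 -0.002 0 0;0.085 0 0 0.08 -0.002 0 0;0.085 0 0 0.105 -0.002 0 0;0.085 0 0 0.113 -0.002 0 0;0.085 0 0 0.113 -0.002 0 0;0.015 0 0 0.113 -0.002 0 0;0.015 0 0 0.113 -0.002 0 0;0.015 0 0 0.113 -0.002 0 0;0.015 0 0 0.113 -0.002 0 0;0.015 0 0 0.113 -0.002 0 0'
```

```text
time: 12.35
ee_pos: [0.522, 0.3024, 0.1029]
tool_rot: [3.135, -0.001, 1.683]
force: [-0.1, 0.3, -0.2]
grip_width: 0.0249
finger_force: 0.0
```

```bash
python3 -m handwheel '0 0 0 0 0 0 0;0 0 0 0 0 0 0;0 0 0 0 0 0 0;0 0 0 -0.01 0 0 0;0 0 0 -0.025 0 0 0;0 0 0 -0.05 0 0 0;0 0 0 -0.09 0 0 0;0 0 0 -0.12 0 0 0;0 0 0 -0.12 0 0 0'
```

```text
time: 13.1
ee_pos: [0.5224, 0.3029, 0.2299]
tool_rot: [3.127, -0.004, 1.683]
force: [1.2, -0.1, 0.0]
grip_width: 0.0205
finger_force: 59.2
```

Gauge held (opening 20.5 mm) and lifted. I carry it over to a spot where the wrist camera sees the panel.

```bash
python3 -m handwheel '0 -0.02 -0.002 -0.035 0 0 0;0 -0.062 -0.007 -0.04 0 0 0;0 -0.103 -0.012 -0.04 0 0 0;0 -0.144 -0.017 -0.04 0 0 0;0 -0.185 -0.022 -0.04 0 0 0;0 -0.226 -0.027 -0.04 0 0 0;0 -0.267 -0.032 -0.04 0 0 0;0 -0.308 -0.037 -0.04 0 0 0;0 -0.349 -0.042 -0.04 0 0 0;0 -0.349 -0.042 -0.04 0 0 0'; python3 -m handwheel '0 -0.041 -0.005 0 0 0 0;0 -0.082 -0.01 0 0 0 0;0 -0.123 -0.015 0 0 0 0;0 -0.164 -0.02 0 0 0 0;0 -0.205 -0.025 0 0 0 0;0 -0.246 -0.03 0 0 0 0;0 -0.27 -0.031 0 0 0 0;0 -0.27 -0.031 0 0 0 0;0 -0.27 -0.031 0 0 0 0'
python3 - <<'E'
from panel import *
panel('wrist'); cap('wrist','w5.png'); s=robot.observe(); print(s['ee_pos'],s['tool_rot'],s['grip_width'])
E
```

```text
time: 13.93
ee_pos: [0.517, -0.0562, 0.2601]
tool_rot: [3.141, 0.003, 1.675]
force: [0.6, 0.6, -1.6]
grip_width: 0.0204
finger_force: 59.3
time: 14.68
ee_pos: [0.5169, -0.322, 0.2593]
tool_rot: [3.14, -0.003, 1.68]
force: [0.2, 1.2, -1.8]
grip_width: 0.0207
finger_force: 59.2
wrist n [-0.4192  0.0335  0.9073] tilt 24.86819366254985 az 175.42619476383084 rect ((0.5190189480781555, -0.26199644804000854), (0.11997994035482407, 0.09995182603597641), 89.99723052978516) red 111 [ 0.51784135 -0.26259093  0.06318824] ((0.5172786712646484, -0.26305633783340454), 0.009867682121694088) planez 0.06284061480295287
[([0.5172, -0.2607, 0.0593], 0.56)]
[ 0.51765434 -0.31992765  0.26096921] [ 3.13783542e+00 -7.86086927e-04  1.68409037e+00] 0.020950137445045154
```

View pics/w5.png

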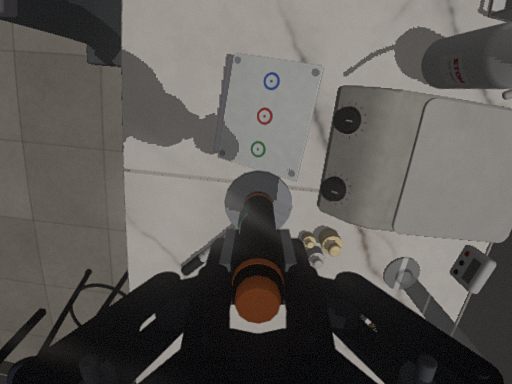

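The view shows the panel with the red ring at (265,116), blue at (272,81) and green at (258,149). The gauge is coaxial between the fingers, its flange at (258,200) and its cap at (258,300). I refine the spot by ray-plane intersection and measure the gauge axis in the tool frame.

```bash
python3 - <<'E'
from h import *
e=[];rv=[];ims=[]
for i in range(5):
    im,d,p=cap('wrist'); s=robot.observe(); e.append(s['ee_pos']); x=R.from_matrix(rot(s)).as_rotvec(); rv.append(x); ims.append((im,d,p))
rv=np.array(rv); rv*=np.sign((rv@rv[0]))[:,None]
e=np.mean(e,0); Rm=R.from_rotvec(rv.mean(0)).as_matrix(); print('ee',e,R.from_matrix(Rm).as_euler('xyz'))
Wm=[np.array(x[2]['world_to_cam']) for x in ims]
n=np.array([-.4212,.0340,.9063]); n/=np.linalg.norm(n)
for im,d,p in ims[:3]:
    W=cloud(d,p); hsv=cv2.cvtColor(im,cv2.COLOR_RGB2HSV)
    v,u=np.indices(d.shape)
    near=(np.abs(u-265)<16)&(np.abs(v-116)<16)
    red=near&((hsv[...,0]<10)|(hsv[...,0]>170))&(hsv[...,1]>60)
    el=cv2.fitEllipse(np.argwhere(red)[:,::-1].astype(np.float32))
    T=np.linalg.inv(p['world_to_cam']); q=cv2.undistortPoints(np.array([[el[0]]]),p['K'],np.array(p['D']))[0,0]
    r=T[:3,:3]@np.array([q[0],q[1],1]); o=T[:3,3]
    k=(.0622-o[2])/r[2]; 
    pm=(np.hypot(W[...,0]-.518,W[...,1]+.2627)<.03)&(abs(W[...,2]-.062)<.03); dd=np.median((W[pm]-[.518,-.2627,.0622])@n)
    C=o+r*((np.array([.518,-.2627,.0622])+dd*n-o)@n)/(r@n)
    print('ellipse',el[0],'spot@z.0622',(o+r*k)[:2],'on plane',C,'planeoff',dd)
    L=(W-e)@Rm
    c=(L[...,2]<-.040)&(L[...,2]>-.068)&(np.hypot(L[...,0],L[...,1])<.02)&(hsv[...,0]<15)&(hsv[...,1]>120)
    ct=c&(L[...,2]<np.percentile(L[c][:,2],3)+.004) if c.sum() else c
    print('cap',c.sum(),cv2.minEnclosingCircle(L[ct][:,:2].astype(np.float32)),L[ct][:,2].mean())
    f=(abs(L[...,2]-.055)<.005)&(np.hypot(L[...,0],L[...,1])<.03)
    print('flange',f.sum(),cv2.minEnclosingCircle(L[f][:,:2].astype(np.float32)),np.median(L[f][:,2]))
tz=-n; y=Rm[:,1]-(Rm[:,1]@tz)*tz
# minimal rotation
ax=R.align_vectors([tz],[Rm[:,2]])[0].as_matrix()@Rm
for h in (.03,):
  tgt=np.array([.518,-.2627,.0622])+n*(.093+h)
  print('tgt',tgt,np.round(Rm.T@(tgt-e),4),R.from_matrix(Rm.T@ax).as_rotvec())
E
```

```text
ee [ 0.51773312 -0.31999838  0.26145908] [3.13722106e+00 1.37888460e-04 1.68443015e+00]
ellipse (264.0755920410156, 115.92530059814453) spot@z.0622 [ 0.51804949 -0.2630253 ] on plane [ 0.51802408 -0.26297835  0.06297257] planeoff 0.0006805911603609176
cap 1842 ((0.003566914005205035, -0.004025334492325783), 0.013158702291548252) -0.053240579875325454
flange 2156 ((0.0006714759510941803, -0.0014712935080751777), 0.026141487061977386) 0.05638978798791475
ellipse (263.98406982421875, 115.93907165527344) spot@z.0622 [ 0.51810053 -0.26304239] on plane [ 0.51807494 -0.26299494  0.06297436] planeoff 0.0006602291509259753
cap 1872 ((0.00605466403067112, 8.307687676278874e-05), 0.015815217047929764) -0.05355747822014915
flange 2153 ((0.0007994773332029581, -0.0014506308361887932), 0.026042776182293892) 0.056096069948629854
ellipse (263.8103332519531, 115.89085388183594) spot@z.0622 [ 0.5179721 -0.2631081] on plane [ 0.51794974 -0.26306605  0.06288388] planeoff 0.0006285416800078402
cap 1873 ((0.004907854832708836, -0.0029128030873835087), 0.013781711459159851) -0.05370671883314979
flange 2155 ((0.0006565870135091245, -0.0013646414736285806), 0.02618233487010002) 0.0559284906279621
tgt [ 0.46619098 -0.25851789  0.17367796] [ 0.0669 -0.0446  0.0876] [-4.23729405e-01 -8.40059826e-02  1.78987252e-18]
```

```bash
cat > tgt.py <<'E'
from h import *
import sys
h=float(sys.argv[1]); e=[];rv=[];F=[]
for i in range(int(sys.argv[2])):
    robot.capture('top'); s=robot.observe(); e.append(s['ee_pos']); rv.append(R.from_matrix(rot(s)).as_rotvec()); F.append(s['force'])
rv=np.array(rv); rv*=np.sign((rv@rv[0]))[:,None]
e=np.mean(e,0); Rm=R.from_rotvec(rv.mean(0)).as_matrix()
n=np.array([-.4212,.0340,.9063]); n/=np.linalg.norm(n)
sp=np.array([.518,-.263,.0627]); c=np.array([.0006,-.001,.0935])
Rt=R.align_vectors([-n],[Rm[:,2]])[0].as_matrix()@Rm
tgt=sp+n*h-Rt@c
tip=e+Rm@c-sp
print('ee',e,'tip rel: normal',tip@n,'lateral',np.round(tip-(tip@n)*n,4),'Fn',np.mean(F,0)@n,np.mean(F,0),'tilt err',np.degrees(np.arccos(-Rm[:,2]@n)))
print('shift',np.round(Rm.T@(tgt-e),4),'rv',np.round(R.from_matrix(Rm.T@Rt).as_rotvec(),4),'n in tool',np.round(Rm.T@n,4),s['time'],s['joint_pos'])
E
python3 tgt.py 0.03 1
```

```text
ee [ 0.517616   -0.32048648  0.26141342] tip rel: normal 0.09385487321018783 lateral [ 0.0385 -0.0602  0.0201] Fn -1.1082512687845094 [ 0.58514662 -0.07482924 -0.9480447 ] tilt err 24.75120309284517
shift [ 0.0666 -0.0438  0.0861] rv [-0.4238 -0.0836  0.    ] n in tool [ 0.081  -0.4108 -0.9081] 15.1333 [-0.61173554  0.1204357   1.14585324  0.00274809  1.8718548  -0.72395422]
```

```bash
python3 -m handwheel '0 0.0266 -0.018 0.02 -0.106 -0.021 0;0 0.045 -0.03 0.04 -0.212 -0.042 0;0 0.0666 -0.0438 0.06 -0.318 -0.063 0;0 0.0666 -0.0438 0.08 -0.4238 -0.0836 0;0 0.0666 -0.0438 0.0861 -0.4238 -0.0836 0;0 0.0666 -0.0438 0.0861 -0.4238 -0.0836 0;0 0.0666 -0.0438 0.0861 -0.4238 -0.0836 0'; python3 tgt.py 0.005 6
python3 - <<'E'
from h import *
im,d,p=cap('side'); u=pix([.518,-.263,.0627],p)[0].astype(int); print(u)
cv2.imwrite('pics/s6.png',cv2.resize(im[max(u[1]-60,0):u[1]+40,u[0]-60:u[0]+70,::-1],None,fx=6,fy=6,interpolation=cv2.INTER_CUBIC))
E
```

```text
time: 15.72
ee_pos: [0.4667, -0.26, 0.1759]
tool_rot: [2.712, 0.082, 1.664]
force: [-1.2, 0.3, 0.5]
grip_width: 0.0205
finger_force: 59.4
ee [ 0.46850095 -0.26102639  0.17878961] tip rel: normal 0.03262765230456287 lateral [ 0.0029 -0.0021  0.0014] Fn -1.3571748309369103 [ 0.08107501 -0.16283871 -1.45366025] tilt err 0.25873261178427454
shift [ 0.0023 -0.0028  0.0276] rv [0.0027 0.0036 0.    ] n in tool [-0.0036  0.0027 -1.    ] 16.0167 [-0.73725756 -0.4429818   1.85587779  0.26550499  1.37921695 -0.85483765]
[276 164]
```

View pics/s6.png

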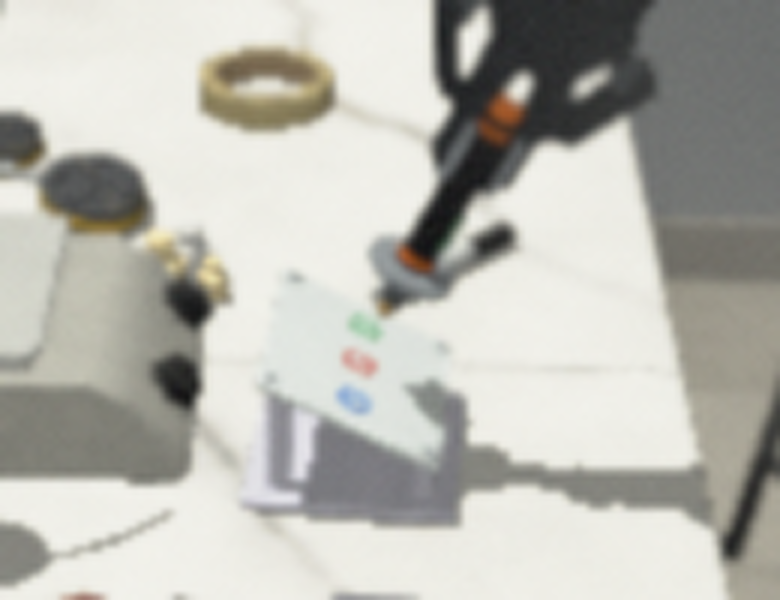

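The side view shows the gauge tip at (383,308), above the panel and in line with the red ring at (360,362), with the axis square to the panel. I close to 5 mm.

```bash
python3 -m handwheel '0 0.0023 -0.0028 0.01 0.0027 0.0036 0;0 0.0023 -0.0028 0.02 0.0027 0.0036 0;0 0.0023 -0.0028 0.0276 0.0027 0.0036 0;0 0.0023 -0.0028 0.0276 0.0027 0.0036 0'; python3 tgt.py -0.005 8
python3 - <<'E'
from h import *
im,d,p=cap('wrist','w7.png'); cv2.imwrite('pics/w7c.png',cv2.resize(im[130:290,160:360,::-1],None,fx=3.5,fy=3.5,interpolation=cv2.INTER_CUBIC))
n=np.array([-.4212,.0340,.9063]); s=robot.observe(); L=(cloud(d,p)-s['ee_pos'])@rot(s)
f=(abs(L[...,2]-.056)<.004)&(np.hypot(L[...,0],L[...,1])<.032); print('flange',cv2.minEnclosingCircle(L[f][:,:2].astype(np.float32)))
for t in ('gauge_tip','spot'):
  print(t,[(np.round(x['xyz'],4).tolist(),round(x['confidence'],2)) for x in robot.landmark_of(t,'wrist')][:2])
cap('side')
for t in ('gauge_tip','spot'):
  print(t,[(np.round(x['xyz'],4).tolist(),round(x['confidence'],2)) for x in robot.landmark_of(t,'side')][:2])
E
```

```text
time: 16.4
ee_pos: [0.4754, -0.2582, 0.1451]
tool_rot: [2.719, 0.075, 1.667]
force: [-1.8, -0.1, -0.5]
grip_width: 0.0208
finger_force: 59.6
ee [ 0.47566944 -0.25881226  0.14820489] tip rel: normal 0.0019746187657992786 lateral [-0.0034  0.0017 -0.0016] Fn -1.1263463317960378 [ 0.0887526  -0.06527559 -1.19906594] tilt err 0.29199261661612114
shift [-0.0018  0.0032  0.0069] rv [-0.0034 -0.0038  0.    ] n in tool [ 0.0038 -0.0034 -1.    ] 16.8 [-0.72246475 -0.41838586  1.88704572  0.26390292  1.327797   -0.85392392]
flange ((0.0004971412126906216, -0.0009450464276596904), 0.02598205953836441)
gauge_tip []
spot []
gauge_tip []
spot [([0.5194, -0.261, 0.0615], 0.98)]
```

View pics/w7c.png

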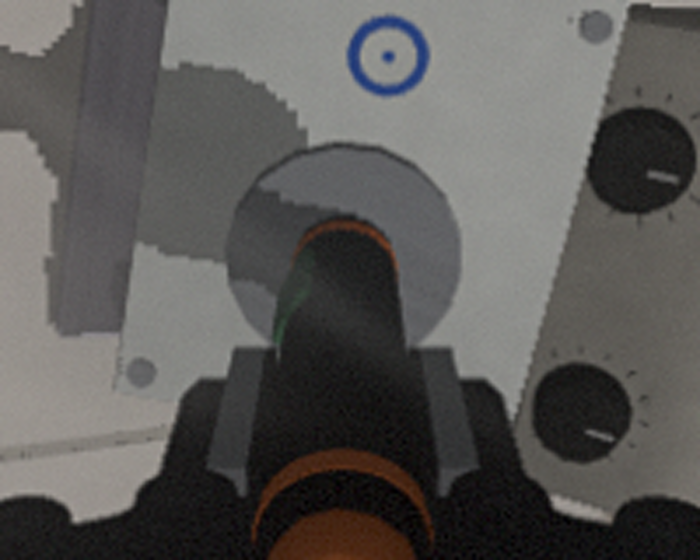

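The crop shows the gauge flange centred at (343,260), covering the red ring, with the blue ring at (388,55). I measure the offset and squareness in the camera frame (flange disc against panel plane, red = blue − 40 mm), which is free of pose noise.

```bash
cat > rel.py <<'E'
from h import *
def plane(P,it=6,tol=.002):
    Q=P
    for _ in range(it):
        C=Q.mean(0); n=np.linalg.svd(Q-C,full_matrices=False)[2][2]; Q=P[np.abs((P-C)@n)<tol]
    return C,n
out=[];F=[]
for i in range(5):
    im,d,p=cap('wrist'); s=robot.observe(); F.append(s['force']); r=rot(s); hsv=cv2.cvtColor(im,cv2.COLOR_RGB2HSV)
    L=(cloud(d,p)-s['ee_pos'])@r     # tool frame
    fl=(abs(L[...,2]-.056)<.005)&(np.hypot(L[...,0]-.0005,L[...,1]+.001)<.0275)&(np.hypot(L[...,0],L[...,1])>.014)
    fc,fn=plane(L[fl]); fn*=-np.sign(fn[2])
    pn_=(L[...,2]>.075)&(L[...,2]<.11)&(np.abs(L[...,0]-.01)<.06)&(np.abs(L[...,1])<.045)
    pc,pn=plane(L[pn_],10,.003); pn*=-np.sign(pn[2])
    pts=L[fl]; pts=pts[np.abs((pts-fc)@fn)<.002]
    fe=np.array(cv2.minEnclosingCircle(pts[:,:2].astype(np.float32))[0])
    b=(hsv[...,0]>105)&(hsv[...,0]<130)&(hsv[...,1]>110)&pn_
    nl,lab,st,ce=cv2.connectedComponentsWithStats(b.astype(np.uint8)); 
    k=1+np.argmax(st[1:,4]); uv=np.argwhere(lab==k)[:,::-1].astype(np.float32)
    el=cv2.fitEllipse(cv2.convexHull(uv)); q=cv2.undistortPoints(np.array([[el[0]]]),p['K'],np.array(p['D']))[0,0]
    T=np.linalg.inv(p['world_to_cam']); o=(T[:3,3]-s['ee_pos'])@r; ray=r.T@T[:3,:3]@np.array([q[0],q[1],1])
    B=o+ray*((pc-o)@pn)/(ray@pn)
    up=r.T@np.array([0,0,1.]); yp=np.cross(pn,np.cross(pn,np.cross(up,pn))); yp=np.cross(up,pn); yp/=np.linalg.norm(yp)
    if yp[0]<0: yp=-yp      # tool x ~ world +y
    red=B-.04*yp
    axis=np.array([0,0,1.]); f0=np.array([fe[0],fe[1],.056]); tip=f0+axis*((pc-f0)@pn)/(axis@pn)
    out.append(np.r_[red-tip,fe,fc[2],fn[:2],pn[:2],tip[2]-fc[2], len(uv)])
np.set_printoptions(suppress=True,precision=4)
o=np.array(out); print('red-tip xyz | flange xy z | fn xy | pn xy | gap flange-top to panel | n'); print(o.mean(0)); print(o.std(0)); 
F=np.mean(F,0); print('F',F,'Fn',F@np.array([-.4212,.034,.9063]),s['time'])
E
python3 rel.py
```

```text
red-tip xyz | flange xy z | fn xy | pn xy | gap flange-top to panel | n
[ -0.0019   0.0036  -0.       0.0006  -0.0009   0.0555   0.0023  -0.0024
   0.0005  -0.0021   0.0402 158.2   ]
[0.0001 0.0001 0.     0.0001 0.0001 0.     0.0009 0.0004 0.0001 0.0002
 0.     1.1662]
F [-0.0335  0.4092 -1.296 ] Fn -1.1465882125333804 17.35
```

Precise and consistent with the pose-based estimate. The tip is 2.2 mm off the panel and square within about 0.1°. It needs a shift of (−1.9, +3.6) mm, so I do the lateral correction first.

```bash
python3 -m handwheel '0 -0.001 0.002 0 0 0 0;0 -0.0019 0.0036 0 0 0 0;0 -0.0019 0.0036 0 0 0 0;0 -0.0019 0.0036 0 0 0 0'; python3 rel.py
```

```text
time: 17.68
ee_pos: [0.4793, -0.2604, 0.1502]
tool_rot: [2.716, 0.078, 1.667]
force: [1.1, 0.2, -1.3]
grip_width: 0.0208
finger_force: 59.6
red-tip xyz | flange xy z | fn xy | pn xy | gap flange-top to panel | n
[  0.0002  -0.       0.       0.0004  -0.0008   0.0555   0.0024  -0.0025
   0.0006  -0.002    0.0402 160.4   ]
[0.0001 0.0001 0.     0.0001 0.0001 0.     0.0011 0.0007 0.0002 0.0001
 0.     1.3565]
F [ 0.112   0.323  -1.1071] Fn -1.039557487505461 17.9333
```

Centred to 0.2 mm. Now I press 7.2 mm along the axis.

```bash
python3 -m handwheel '0 0 0 0.002 0 0 0;0 0 0 0.0035 0 0 0;0 0 0 0.005 0 0 0;0 0 0 0.0062 0 0 0;0 0 0 0.0072 0 0 0;0 0 0 0.0072 0 0 0;0 0 0 0.0072 0 0 0;0 0 0 0.0072 0 0 0'; python3 rel.py
```

```text
time: 18.6
ee_pos: [0.4822, -0.2607, 0.1439]
tool_rot: [2.715, 0.078, 1.666]
force: [-0.8, -0.5, 2.2]
grip_width: 0.0204
finger_force: 59.6
red-tip xyz | flange xy z | fn xy | pn xy | gap flange-top to panel | n
[  0.0002  -0.0003   0.       0.0005  -0.0008   0.0554   0.0013  -0.0023
   0.0003  -0.0017   0.0332 174.2   ]
[0.0001 0.0001 0.     0.0001 0.0001 0.     0.001  0.0005 0.0003 0.0002
 0.     1.6   ]
F [-1.0184  0.1288  1.5953] Fn 1.8791889092256093 18.85
```

The force rose by 2.9 N (about 3.8 mm in) and the geometry says 4.8 mm. I add 0.6 mm and check once more.

```bash
python3 -m handwheel '0 0 0 0.0006 0 0 0;0 0 0 0.0006 0 0 0;0 0 0 0.0006 0 0 0;0 0 0 0.0006 0 0 0;0 0 0 0.0006 0 0 0'; python3 rel.py
```

```text
time: 19.27
ee_pos: [0.4825, -0.2606, 0.1431]
tool_rot: [2.715, 0.078, 1.666]
force: [-0.8, -0.5, 2.5]
grip_width: 0.0208
finger_force: 59.7
red-tip xyz | flange xy z | fn xy | pn xy | gap flange-top to panel | n
[  0.0003  -0.0002   0.       0.0003  -0.0008   0.0555   0.0034  -0.0032
   0.0003  -0.0018   0.0325 172.4   ]
[0.0001 0.0001 0.     0.     0.0001 0.     0.0012 0.0008 0.0002 0.0001
 0.     2.4166]
F [-1.1295 -0.2886  2.0039] Fn 2.282101046152288 19.5167
```

The force rose by 3.3 N (about 4.6 mm in) and the geometry gives 5.5 mm, so the tip is half in. It is centred within 0.4 mm and square, so I hand the job in.

```bash
python3 -c "
from rig import robot; print(robot.job_done())"
```

```text
the job is handed in; nothing more can be done
None
```

I handed the job in at about 19.5 s: the key is fully in the lock and turned to the stop, the red bar is clear, and the gauge is held square on the red spot (within about 0.4 mm by wrist camera), its tip about half pushed in (4.6 mm by force, 5.5 mm by geometry).

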